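# Ready the desk aquarium's filter for a slow flush

### The arm

A 6-joint arm with a two-finger parallel gripper is mounted at the origin on the work surface. World frame = base frame: x ahead of the robot, y to its left, z up, the work surface at z = 0. Lengths are in mm, angles in degrees, forces in N, time in s.
With the tool pointing down it reaches from about 350 to 850 mm from the base axis. Payload 8.1 kg.
Tool frame: the origin (TCP) lies midway between the tips of the shut fingers; the grasp point (between the pads) lies 19 mm behind it; z points along the fingers, y is the line along which they close (so a half turn about z gives the same grasp; the last joint's range is limited). The gripper opens to 85 mm and grips with 20 to 120 N. Pads are 22 mm wide; open, the fingers measure 114 mm over their backs; the gripper's body (76 mm by 85 mm) begins 54 mm behind the grasp point. The pads swing forward as they close: fully open they stand 13 mm farther back than shut.
Start: joints at [-78.633, 7.471, 85.268, -0, 87.261, -4.893], TCP at [168.024, -575.998, 231.292] pointing down, gripper open.
Joint ranges: [-169.43, 169.43], [-51.17, 129.36], [1.28, 143.12], [-76.62, 256.62], [0, 156.53], [-152.29, 152.29]. Speed limits (degrees/s): [136.94, 136.94, 159.86, 180, 180, 180].

### API

Orientations are given as [roll, pitch, yaw] about the fixed x, y, z axes, in that order (R = Rz(yaw) Ry(pitch) Rx(roll)).
In Python, from bench import sensors, optics, r gives the robot as it stands.
- The arm moves only by the tool apply_moves, never from a script. Its argument "targets" is a list of rows, each a list of 7 numbers: the shift along the tool's x, y, z in mm, then the turn, a rotation vector about the tool's x, y, z in rad, then the closure, from 0 (fully open) to 1 (shut). In form: [[x, y, z, wx, wy, wz, claw], ...]. A call has 1 to 20 rows; each row shifts and turns the commanded pose from where the row before left it, along the tool's axes as they then stand; what a row does not reach is not made up. A row lasts 1/8 s, in which the tool goes at most 62.5 mm and 10.7 degrees, less where a joint would pass 70% of its speed; a pose out of reach is approached as far as the arm can. A call is refused whole if a number of a shift passes 62.5 or a number of a turn 0.188, either way. A call with a gripper value outside its range is refused whole. The fingers move at their own pace and stop on an object; "force" is the grip in N (left out, the last holds). Time passes only in rows, so rows that do not move let the fingers close. It gives the time, the measured TCP pose, the force, the opening and the grip force at its end, in the units of the state.
- sensors.sense(): the state, without advancing time (a new reading comes with each control period).
- optics.snapshot(name): name is "scene" or "top" or "wrist"; returns the picture (480x640x3 uint8, red, green, blue); there is no depth.
- optics.get_calibration(name): a dict with "camera_matrix" (3x3 intrinsics, pixels), "dist_coeffs" ([k1, k2, p1, p2, k3] as OpenCV has them; the pictures are not rectified), "pose" (4x4, takes a point from camera to world coordinates). Camera axes: x right, y down, z forward; pixel columns grow to the right and rows downward; lengths in mm; the calibration is good to about 2 mm. A picture is of the moment at which its call begins: read the wrist's pose just before it. get_calibration takes no time and is no camera call; for the wrist camera it gives the pose at the moment of the call.
- r.hand_in(): hands the job in; it is judged then, once.
The state is a dict: "time": time; "joint_pos": joint angles; "qd": joint speeds; "joint_efforts": joint torques, N m; "tool_pos": TCP position; "tcp_rot": TCP orientation; "ft_force": force on the tool from outside, world axes, zero at the start; "wrist_torque": the same for the moment, N m; "finger_gap": finger opening in mm; "grip_force": force on a finger pad.
Only numpy, scipy, OpenCV 4.12 (cv2) and the standard library are available. Lean on these libraries where they do the work, as an engineer would, in place of code of your own. Each camera call takes 0.05 s, during which the arm holds its last target. There are 200 camera calls.

### The job

The empty desk aquarium is to be flushed slowly after its clean. Pull the white media basket up out of the filter box past its sprung catches and stand it upright, gently, inside the steel drip tray; close the valve on the pipe that ends in the flared nozzle; and set the valve on the pipe that ends in the long spray bar to half open, its handle at 45 degrees to the pipe. Leave the bottle, the mug and the jar standing where they are.

Things in the scene. Friction and masses are not known exactly. Their poses are not given: they have to be found in the camera images.
- rig: fixed aquarium with its filter and pipes, placed anew each time; origin on the desk, x towards the tank, y left, z up (mm below in this frame). Black filter box: x -88 to 85, y 70 to 200, 75 high; from x = -15 back it has a cover to 83 and a pipe bend at x = 62, y = 135 up to 198. Grey header pipe along y at x = -70, z = 45, from y = 45 to -185.
- tank_rim (a point): middle of the top of the tank's near glass pane (rig x = 93, z = 160). Tank 240 (x) by 450 (y) by 160 high, behind this pane. Two 25 mm pipes rise at 30 degrees from the header, at rig y = -20 and y = -150 (which is which varies), over this rim; highest point z = 212. A small lamp head hangs over the tank at rig x 205 to 255, y 75 to 175, z 219 to 234, on a thin arm from the left pane.
- box_slot (a point): centre of the mouth of the filter box's slot, 75 mm above the desk; slot 64 (x) by 100 (y), 55 deep. Axes as the rig.
- basket: white media basket, loose, 0.2 to 0.4 kg, in the slot; body 60 (x) by 90 (y) by 70, a rib of 4 mm on each end, bail handle on top, 104 overall. Origin: centre of its underside, z up. Two sprung balls in the box hold the ribs: a straight pull of 9 to 14 N frees it in the first 14 mm; clear of the slot after 55 mm. Never faster than 1 m/s, never dropped.
- basket_bar (a point): middle of the basket's handle bar, 98 mm above its underside; bar 12 thick (x), 12 tall, 78 long (along y), with 22 mm free below it.
- spray_valve_grip (a point): black wing handle of the spray-bar pipe's valve, alike on both: bar 86 long, 14 thick (ends rounded to 18), 26 tall. Point on the stem axis, mid-bar, 5 mm below its outer edge, 60 mm out from the pipe's axis; 18 mm free under the bar, then the valve body (radius 27 about the pipe). z: outward along the stem, leaning 30 deg from vertical to the rig's -x; y: along the bar. Turns with the handle.
- nozzle_valve_grip (a point): black wing handle of the nozzle pipe's valve, alike on both: bar 86 long, 14 thick (ends rounded to 18), 26 tall. Point on the stem axis, mid-bar, 5 mm below its outer edge, 60 mm out from the pipe's axis; 18 mm free under the bar, then the valve body (radius 27 about the pipe). z: outward along the stem, leaning 30 deg from vertical to the rig's -x; y: along the bar. Turns with the handle.
- spray_valve (a joint): opening of the spray-bar pipe's ball valve, rad: 0 closed, bar square across its pipe; 1.571 open, bar in line with its pipe; stops at both ends. Grows as the handle turns counter-clockwise seen from outside, looking down the stem. Stiff (0.25 N m), stays where it is left. Starts nearly closed.
- nozzle_valve (a joint): opening of the nozzle pipe's ball valve, rad: 0 closed, bar square across its pipe; 1.571 open, bar in line with its pipe; stops at both ends. Grows as the handle turns counter-clockwise seen from outside, looking down the stem. Stiff (0.25 N m), stays where it is left. Starts more than half open.
- spray_end (a point): end of the spray-bar pipe inside the tank: a round grey bar 160 mm long along the rig's y, with holes; this point is its middle, 125 mm above the desk.
- nozzle_end (a point): end of the nozzle pipe inside the tank: a short grey nozzle flared to 52 mm; this point is the middle of the nozzle, 120 mm above the desk.
- tray: fixed open steel drip tray 200 (x) by 160 (y) by 22 high outside, walls and floor 5 mm; origin at the centre of its underside, z up. Stands left or right of the aquarium.
- books: fixed pile of three books, 200 by 150 by 82 high, on the side across from the tray; origin at the centre of its underside.
- bottle: bystander: white bottle with cap, 58 diameter, 165 tall; origin at the centre of its underside, z up. Bottle, mug and jar stand in a loose row before the header pipe.
- mug: bystander: white mug, 78 diameter, 92 tall, handle at its +y side; origin at the centre of its underside, z up.
- jar: bystander: amber glass jar, 68 diameter, 80 tall; origin at the centre of its underside, z up.
Things that resemble listed ones, but are neither listed nor needed, are in the scene too. What is shaped like the basket but purple or yellow is not meant.

How it is judged:
By the outcome, as a careful person would: the job done as asked, in the order asked, and still so for the second after the job is handed in, with the robot touching nothing.
It also fails if it takes over 67 s, if anything falls off the work surface, if the arm or the gripper's body presses on something with over 40 N, if the wrist force passes 120 N, or if a joint passes its speed limit or range.

## Working session

There is one attempt and no reset: what is moved stays moved. The work goes in short steps, Python scripts to look and compute and a tool call to move; the robot and the scene stay as the last step left them, time stands still between calls to the robot, and variables do not carry over. Pictures are saved under pics/ and viewed, at most 10 in all, crops included, and the job is handed in when it is done.

Besides the shell and the picture viewer there is one more tool, called after "Call:" as a command line: name --pt "numbers of a row" for each row, then --argument value for the rest. apply_moves: Moves the arm, as the interface text tells. Its arguments: {"type":"object","properties":{"targets":{"type":"array"},"force":{"type":"number"}},"required":["targets"]}

```bash
mkdir -p pics; ls; python3 - <<'E'
from bench import sensors, optics, r
import cv2,numpy as np
for n in ["scene","top"]:
    im=optics.snapshot(n); cv2.imwrite(f"pics/{n}0.png",im[:,:,::-1])
    c=optics.get_calibration(n); print(n,np.round(c["camera_matrix"],1).tolist(),np.round(c["dist_coeffs"],3),np.round(c["pose"],3).tolist())
print(sensors.sense())
E
```

```text
pics
scene [[511.0, 0.0, 323.0], [0.0, 511.0, 237.8], [0.0, 0.0, 1.0]] [-0.136  0.     0.     0.     0.   ] [[0.159, 0.618, -0.77, 1507.137], [0.987, -0.087, 0.133, -158.326], [0.015, -0.781, -0.624, 926.743], [0.0, 0.0, 0.0, 1.0]]
top [[600.5, 0.0, 318.7], [0.0, 600.5, 234.9], [0.0, 0.0, 1.0]] [-0.057  0.     0.     0.     0.   ] [[0.029, -0.988, 0.151, 328.358], [-0.999, -0.033, -0.021, 23.283], [0.026, -0.15, -0.988, 1738.459], [0.0, 0.0, 0.0, 1.0]]
{'time': 0.1, 'joint_pos': array([-7.86315080e+01,  7.51106939e+00,  8.53228078e+01,  2.12700828e-03,
        8.72616590e+01, -4.89288399e+00]), 'qd': array([ 0.03043598, -0.04096898, -0.16881681,  0.00684764, -0.13140218,
        0.07345255]), 'joint_efforts': array([ 1.09989287e-03, -5.70949996e+01, -5.01943910e+01, -1.05879153e-04,
        8.06446478e-03, -3.83681993e-05]), 'tool_pos': array([ 167.95084936, -575.50269958,  230.34854801]), 'tcp_rot': array([-1.79904993e+02, -1.02652486e-02,  1.62612641e+01]), 'ft_force': array([-1.0882102 ,  0.26538225, -0.44041933]), 'wrist_torque': array([-0.01008535,  0.0231098 , -0.00284082]), 'grip_force': 0.0, 'finger_gap': 85.40416679569067}
```

View pics/scene0.png

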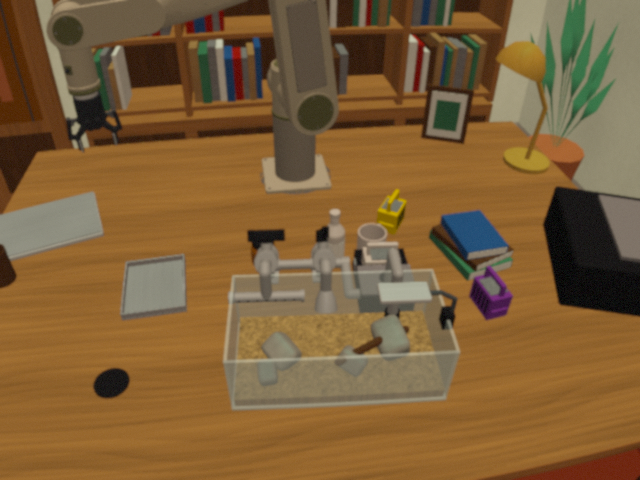

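View pics/top0.png

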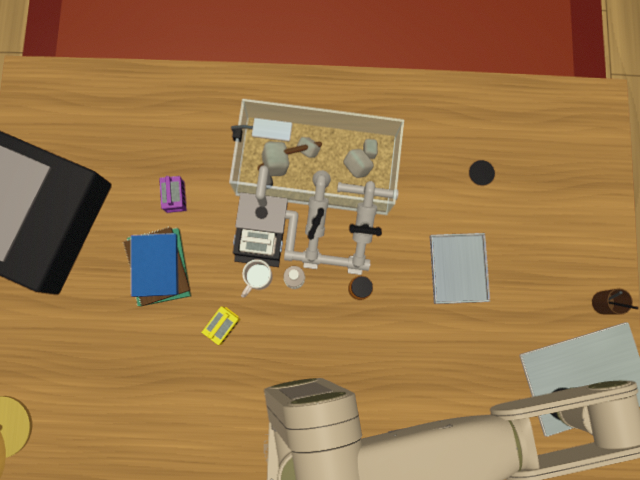

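The top view shows the tank at (233–403, 100–212), the basket at (257,242), and the steel tray at (460,268). The nozzle valve is at (316,222) on the left pipe and nearly in line. The spray valve is at (365,230) on the right pipe and square across it.

```bash
python3 - <<'E'
import cv2
a=cv2.imread("pics/top0.png")[92:308,222:500]
cv2.imwrite("pics/topc.png",cv2.resize(a,(278*2+222,int(216*2.8)),interpolation=cv2.INTER_CUBIC)[:600])
E
```

```text
(no output)
```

View pics/topc.png

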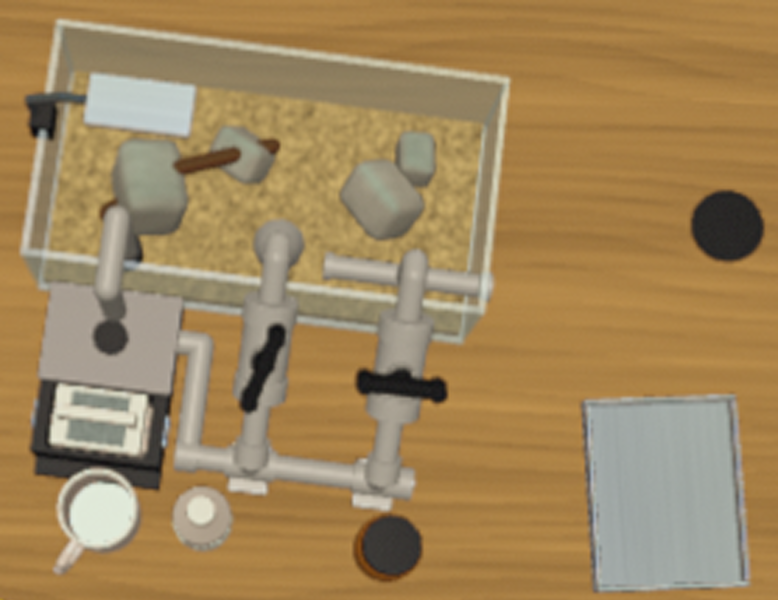

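The crop shows these points:
- **Tank rim corners:** (59,21), (508,78), (487,309), (23,253).
- **Tray rim corners:** (584,400), (735,395), (748,583), (595,590).
- **Nozzle bar:** (276,333) to (249,404).
- **Spray bar:** (362,380) to (442,390).

```bash
cat > h.py <<'E'
import numpy as np,cv2
from bench import sensors, optics, r
from scipy.spatial.transform import Rotation as R
def rays(c,px):
    K=np.array(c["camera_matrix"],float);d=np.array(c["dist_coeffs"],float);P=np.array(c["pose"],float)
    u=cv2.undistortPoints(np.array(px,float).reshape(-1,1,2),K,d).reshape(-1,2)
    D=np.c_[u,np.ones(len(u))]@P[:3,:3].T
    return P[:3,3],D/np.linalg.norm(D,axis=1)[:,None]
def onz(c,px,z):
    o,D=rays(c,px); return o+D*((z-o[2])/D[:,2])[:,None]
def proj(c,X):
    P=np.linalg.inv(np.array(c["pose"],float)); rv=cv2.Rodrigues(P[:3,:3])[0]
    return cv2.projectPoints(np.array(X,float).reshape(-1,1,3),rv,P[:3,3],np.array(c["camera_matrix"],float),np.array(c["dist_coeffs"],float))[0].reshape(-1,2)
def fit2(A,B): # B = Rz A + t
    a=A-A.mean(0);b=B-B.mean(0); y=np.arctan2((a[:,0]*b[:,1]-a[:,1]*b[:,0]).sum(),(a*b).sum())
    M=np.array([[np.cos(y),-np.sin(y)],[np.sin(y),np.cos(y)]]); t=B.mean(0)-M@A.mean(0)
    return M,t,np.degrees(y),B-(A@M.T+t)
E
python3 - <<'E'
from h import *
c=optics.get_calibration("top")
f=lambda p:np.array(p,float)/2.798+[222,92]
W=onz(c,f([(59,21),(508,78),(487,309),(23,253)]),160)[:,:2]
A=np.array([(333,225),(333,-225),(93,-225),(93,225)],float)
M,t,y,e=fit2(A,W);print("rig",t,y,e.round(1).tolist())
T=onz(c,f([(584,400),(735,395),(748,583),(595,590)]),22)[:,:2]
M2,t2,y2,e2=fit2(np.array([(100,80),(100,-80),(-100,-80),(-100,80)],float),T);print("tray",t2,y2,e2.round(1).tolist())
# box-slot top rim & basket bar
print("bar",onz(c,f([(55,407),(137,417)]),150).round(0).tolist())
g=lambda p:(M@np.array(p)+t).round(0)
for n,p in dict(hdrL=(-70,45),hdrR=(-70,-185),box=(-88,70)).items(): print(n,g(p))
# handle points: unkown z
for n,p in dict(noz=[(276,333),(249,404)],spr=[(362,380),(442,390)],cap=[(200,510)],jar=[(390,546)],mug=[(98,510)]).items():
  z={'cap':165,'jar':80,'mug':92}.get(n,150)
  X=onz(c,f(p),z)[:,:2]; print(n,X.round(0).tolist(),((X-t)@M).round(0).tolist())
E
```

```text
rig [589.84516444  16.15094624] -5.180036286796216 [[-1.8, -1.7], [-2.8, 2.4], [2.8, -0.2], [1.8, -0.5]]
tray [ 508.62601314 -425.49108081] 3.606119934713733 [[-2.0, -0.6], [-1.5, -0.4], [2.5, 0.8], [1.1, 0.2]]
bar [[558.0, 194.0, 150.0], [550.0, 116.0, 150.0]]
hdrL [524.  67.]
hdrR [ 503. -162.]
box [509.  94.]
noz [[636.0, -14.0], [567.0, 9.0]] [[49.0, -26.0], [-23.0, -9.0]]
spr [[593.0, -98.0], [586.0, -175.0]] [[14.0, -114.0], [14.0, -191.0]]
cap [[462.0, 52.0]] [[-130.0, 25.0]]
jar [[440.0, -135.0]] [[-136.0, -164.0]]
mug [[465.0, 154.0]] [[-136.0, 126.0]]
```

```bash
cat >> h.py <<'E'
def tool():
    s=sensors.sense();T=np.eye(4);T[:3,:3]=R.from_euler('xyz',s['tcp_rot'],degrees=True).as_matrix();T[:3,3]=s['tool_pos'];return T
def plan(p,Rm,n,T0=None):
    "equal screw rows from the pose T0 to (p,Rm)"
    from scipy.linalg import logm,expm
    T0=tool() if T0 is None else T0
    T=np.eye(4);T[:3,:3]=Rm;T[:3,3]=p
    D=expm(np.real(logm(np.linalg.inv(T0)@T))/n); w=R.from_matrix(D[:3,:3]).as_rotvec()
    print(n,"x",D[:3,3].round(2),w.round(4)); return T
rigM=lambda yaw:R.from_euler('z',yaw,degrees=True).as_matrix()
down=lambda yaw:R.from_euler('xyz',[180,0,yaw],degrees=True).as_matrix()
E
python3 - <<'E'
from h import *
T=tool();P=np.array(optics.get_calibration("wrist")["pose"]);print((np.linalg.inv(T)@P).round(3),optics.get_calibration("wrist")["camera_matrix"])
T1=plan([450,20,400],down(84.8),16)
D=np.linalg.inv(T)@T1
from scipy.linalg import fractional_matrix_power as fp
for k in (.25,.5,.75): print((T@np.real(fp(D,k)))[:3,3].round(0))
E
```

```text
[[-1.00000e-03 -9.64000e-01 -2.64000e-01  6.78500e+01]
 [ 1.00000e+00 -1.00000e-03 -1.00000e-03  5.91000e-01]
 [ 1.00000e-03 -2.64000e-01  9.64000e-01 -1.41444e+02]
 [ 0.00000e+00  0.00000e+00  0.00000e+00  1.00000e+00]] [[374.05717872   0.         321.52368855]
 [  0.         374.05717872 231.31164358]
 [  0.           0.           1.        ]]
16 x [ 41.99 -12.26 -10.58] [-0.0001 -0.0001 -0.0748]
[ 304. -466.  273.]
[ 401. -321.  315.]
[ 451. -154.  358.]
```

Call:
apply_moves --pt "42 -12.2 -10.6 0 0 -0.0748 0" --pt "42 -12.2 -10.6 0 0 -0.0748 0" --pt "42 -12.2 -10.6 0 0 -0.0748 0" --pt "42 -12.2 -10.6 0 0 -0.0748 0" --pt "42 -12.2 -10.6 0 0 -0.0748 0" --pt "42 -12.2 -10.6 0 0 -0.0748 0" --pt "42 -12.2 -10.6 0 0 -0.0748 0" --pt "42 -12.2 -10.6 0 0 -0.0748 0" --pt "42 -12.2 -10.6 0 0 -0.0748 0" --pt "42 -12.2 -10.6 0 0 -0.0748 0" --pt "42 -12.2 -10.6 0 0 -0.0748 0" --pt "42 -12.2 -10.6 0 0 -0.0748 0" --pt "42 -12.2 -10.6 0 0 -0.0748 0" --pt "42 -12.2 -10.6 0 0 -0.0748 0" --pt "42 -12.2 -10.6 0 0 -0.0748 0" --pt "42 -12.2 -10.6 0 0 -0.0748 0" --pt "0 0 0 0 0 0 0" --pt "0 0 0 0 0 0 0" --pt "0 0 0 0 0 0 0"

```text
time: 2.48
tool_pos: [450.6, 18.3, 400.2]
tcp_rot: [-179.9, 0.0, 84.7]
ft_force: [0.6, -0.6, 0.0]
finger_gap: 85.5
grip_force: 0.0
```

```bash
python3 - <<'E'
from h import *
import json
c=optics.get_calibration("wrist"); im=optics.snapshot("wrist")
cv2.imwrite("pics/w1.png",im[:,:,::-1]); json.dump({k:np.array(v).tolist() for k,v in c.items()},open("w1.json","w"))
print(tool().round(3))
E
```

```text
[[ 9.20000e-02  9.96000e-01 -1.00000e-03  4.50602e+02]
 [ 9.96000e-01 -9.20000e-02 -0.00000e+00  1.82160e+01]
 [-0.00000e+00 -1.00000e-03 -1.00000e+00  4.00288e+02]
 [ 0.00000e+00  0.00000e+00  0.00000e+00  1.00000e+00]]
```

View pics/w1.png

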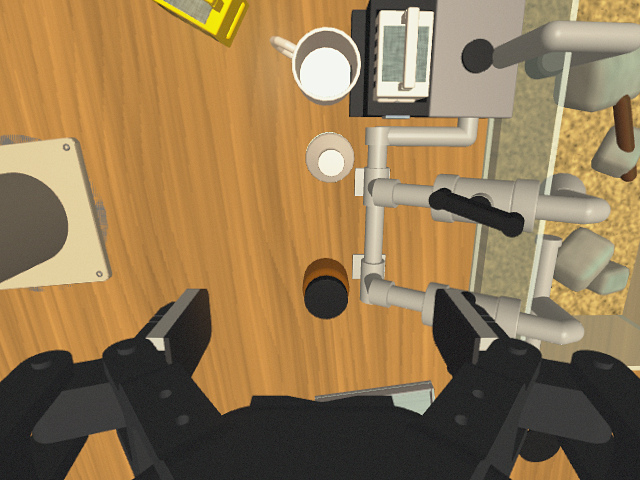

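The wrist view shows the basket bar's top face from (411,10) to (411,88), the box's near-right corner at (350,116), and the nozzle bar from (440,199) to (516,222).

```bash
python3 - <<'E'
from h import *
import json
w=json.load(open("w1.json"));c=optics.get_calibration("top")
f=lambda p:np.array(p,float)/2.798+[222,92]
M=rigM(-5.18)[:2,:2];t=np.array([589.8,16.2])
def tri(a,b):
    o1,d1=rays(c,[f(a)]);o2,d2=rays(w,[b]);d1=d1[0];d2=d2[0]
    s=np.linalg.lstsq(np.c_[d1,-d2],o2-o1,rcond=None)[0];p,q=o1+s[0]*d1,o2+s[1]*d2
    X=(p+q)/2;print(X.round(0),"gap",round(np.linalg.norm(p-q),1),"rig",((X[:2]-t)@M).round(0))
tri((262.5,368.5),(478,210.5)); tri((276,333),(516,222)); tri((249,404),(440,199));tri((96,412),(411,49))
tri((200,510),(331,162));tri((390,546),(326,298))
X=onz(w,[(411,10),(411,88),(411,49)],124);print(X.round(0).tolist(),((X[:,:2]-t)@M).round(0).tolist())
X=onz(w,[(350,116),(350,10),(433,116)],75);print("box",X.round(0).tolist(),((X[:,:2]-t)@M).round(0).tolist())
for z in (160,167):
  X=onz(w,[(478,210.5)],z);print(z,X.round(0),((X[:,:2]-t)@M).round(0))
# white body mask for basket bar precise
im=cv2.imread("pics/w1.png");print(im[49,395:430].mean(1).round().astype(int))
E
```

```text
[592.  -0. 209.] gap 2.7 rig [  4. -16.]
[624. -12. 217.] gap 1.8 rig [ 37. -25.]
[561.  11. 197.] gap 3.2 rig [-28.  -8.]
[559. 158. 113.] gap 0.2 rig [-43. 139.]
[464.  52. 158.] gap 1.5 rig [-129.   24.]
[ 442. -135.   77.] gap 3.1 rig [-134. -164.]
[[558.0, 193.0, 124.0], [555.0, 118.0, 124.0], [557.0, 156.0, 124.0]] [[-47.0, 173.0], [-44.0, 98.0], [-46.0, 136.0]]
box [[493.0, 97.0, 75.0], [501.0, 211.0, 75.0], [592.0, 88.0, 75.0]] [[-104.0, 71.0], [-106.0, 186.0], [-4.0, 72.0]]
160 [[613. -12. 160.]] [[ 26. -26.]]
167 [[610. -10. 167.]] [[ 23. -24.]]
[153 137 128 127 136 144 142 142 134 116 115 202 238 240 240 239 239 238
 237 237 239 236 163 146 146 151 140 147 142 152 147 140 154 246 241]
```

```bash
python3 - <<'E'
import cv2,json
w=json.load(open("w1.json"));print(w["dist_coeffs"],w["pose"])
a=cv2.imread("pics/w1.png")[0:300,335:640]
cv2.imwrite("pics/w1c.png",cv2.resize(a,(610,600),interpolation=cv2.INTER_CUBIC))
E
```

```text
[-0.031670645213331794, 0.0, 0.0, 0.0, 0.0] [[0.995682683800405, -0.08921012227779737, -0.025642684399267316, 458.043761768509], [-0.09281458900669715, -0.9604325951956458, -0.26259223551596433, 84.56679731799528], [-0.0012021844857918323, 0.26383855701723025, -0.964566104828241, 541.6390305699101], [0.0, 0.0, 0.0, 1.0]]
```

View pics/w1c.png

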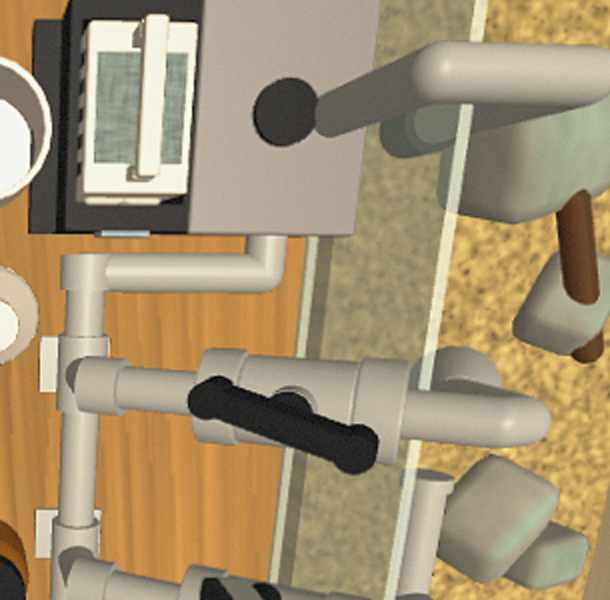

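Crop picks: rim line from (483,0) to (393,600), cover corners (187,232) and (353,235), header axis from (83,310) to (79,500), nozzle bar end balls (212,398) and (354,449), and stem about (290,400).

```bash
python3 - <<'E'
from h import *
import json
w=json.load(open("w1.json"))
M=rigM(-5.18)[:2,:2];t=np.array([589.8,16.2])
g=lambda p:np.array(p,float)/2+[335,0]
def s(n,p,z):
    X=onz(w,g(p),z)[:,:2];print(n,X.round(0).tolist(),((X-t)@M).round(1).tolist())
s("rim x93",[(483,3),(438,300),(393,597)],160)
s("base x93",[(318,235),(275,580)],0)
s("cover (-15,70)(85,70)",[(187,232),(353,235)],83)
s("header -70",[(83,310),(79,500)],45)
s("front -88 top",[(62,232),(75,5)],75)
s("front bottom",[(30,232)],0)
s("header left outer end x", [(62,270),(62,330)],45)
s("tees y -20,-150 ",[(84,375),(78,560)],45)
for z in (155,162,169): s("noz %d"%z,[(212,398),(354,449),(283,423)],z)
s("bar",[(163,18),(145,176),(154,97)],124)
s("bottle cap",[(-8,324)],165)
E
```

```text
rim x93 [[704.0, 179.0], [690.0, 44.0], [676.0, -119.0]] [[98.9, 172.2], [97.2, 36.5], [97.9, -127.1]]
base x93 [[699.0, 79.0], [672.0, -180.0]] [[103.1, 72.4], [99.5, -188.5]]
cover (-15,70)(85,70) [[584.0, 88.0], [683.0, 78.0]] [[-11.9, 71.3], [87.3, 70.1]]
header -70 [[526.0, 46.0], [516.0, -84.0]] [[-66.3, 23.5], [-64.4, -106.9]]
front -88 top [[512.0, 95.0], [527.0, 217.0]] [[-84.7, 71.5], [-80.5, 194.1]]
front bottom [[498.0, 99.0]] [[-98.5, 73.9]]
header left outer end x [[514.0, 72.0], [511.0, 34.0]] [[-80.7, 48.9], [-79.6, 10.6]]
tees y -20,-150  [[524.0, 3.0], [513.0, -129.0]] [[-64.1, -19.2], [-63.5, -151.9]]
noz 155 [[576.0, 3.0], [652.0, -32.0], [614.0, -14.0]] [[-12.6, -14.7], [66.6, -42.4], [26.5, -28.1]]
noz 162 [[574.0, 4.0], [649.0, -30.0], [611.0, -12.0]] [[-14.8, -13.4], [62.9, -40.6], [23.5, -26.6]]
noz 169 [[572.0, 6.0], [645.0, -28.0], [608.0, -11.0]] [[-17.1, -12.1], [59.2, -38.9], [20.5, -25.1]]
bar [[564.0, 193.0], [552.0, 118.0], [558.0, 157.0]] [[-41.9, 173.9], [-47.2, 98.3], [-44.5, 136.9]]
bottle cap [[464.0, 52.0]] [[-128.5, 24.6]]
```

```bash
python3 - <<'E'
from h import *
import json
from scipy.optimize import least_squares
w=json.load(open("w1.json"));c=optics.get_calibration("top")
Mr=rigM(-5.2)
g=lambda p:np.array(p,float)/2+[335,0]
f=lambda p:np.array(p,float)/2.798+[222,92]
def ends(s,th,y0,t,L=35,h=57):
    a=np.array([.866,0,.5]);n=np.array([-.5,0,.866]);G=np.array([-70,y0,45])+s*a+h*n
    d=np.cos(th)*a+np.sin(th)*np.array([0,1,0])   # th: angle from in-line, ccw seen from outside
    return np.array([G-L*d,G+L*d])@Mr.T+t
for nm,cam,px,y0,t in [("noz w",w,g([(212,398),(354,449)]),-20,[594,16.3,0]),("noz top",c,f([(249,404),(276,333)]),-20,[591,16.2,0]),("spr top",c,f([(362,380),(442,390)]),-150,[591,16.2,0])]:
    t=np.array(t)
    th0=-1.5 if 'spr' in nm else -.4
    for fixed in (1,0):
        fun=lambda v:(proj(cam,ends(v[0],v[1],y0+(0 if fixed else v[2]),t))-px).ravel()
        r=least_squares(fun,[130,th0,0]);print(nm,fixed,r.x[0].round(1),np.degrees(r.x[1]).round(1),r.x[2].round(1),"res",r.fun.round(1))
E
```

```text
noz w 1 134.9 -15.5 0.0 res [ 2.9 -5.8 -1.4 -7.3]
noz w 0 135.0 -14.9 -6.9 res [ 2.3  0.9 -2.  -0.9]
noz top 1 125.9 -13.1 0.0 res [ 1.3 -1.1  0.5  1.3]
noz top 0 125.9 -13.1 2.5 res [ 0.4 -1.2 -0.4  1.1]
spr top 1 126.9 -89.9 0.0 res [ 0.7  0.1 -2.  -0.3]
spr top 0 126.8 -89.9 -1.8 res [ 1.3  0.2 -1.3 -0.2]
```

```bash
python3 - <<'E'
from h import *
import json
from scipy.optimize import least_squares
w=json.load(open("w1.json"));c=optics.get_calibration("top")
Mr=rigM(-5.2)
g=lambda p:np.array(p,float)/2+[335,0]
f=lambda p:np.array(p,float)/2.798+[222,92]
def ends(v,y0,t,L=35,h=57):
    a=np.array([.866,0,.5]);G=np.array([v[0],y0,v[1]])
    d=np.cos(v[2])*a+np.sin(v[2])*np.array([0,1,0])
    return np.array([G-L*d,G+L*d])@Mr.T+t
tw=np.array([594,16.3,0]);tt=np.array([591,16.2,0])
pw=g([(212,398),(354,449)]);pt=f([(249,404),(276,333)])
for free in (0,1):
  fun=lambda v:np.r_[(proj(w,ends(v,-20+free*v[3],tw))-pw).ravel(),2.5*(proj(c,ends(v,-20+free*v[3],tt))-pt).ravel()]
  r=least_squares(fun,[10,180,-.3,0]);print(r.x.round(1),np.degrees(r.x[2]).round(1),r.fun.round(1))
v=r.x
fun=lambda u:(proj(c,ends([u[0],v[1]+(u[0]-v[0])*.577,u[1]],-150,tt))-f([(362,380),(442,390)])).ravel()
r=least_squares(fun,[10,-1.5]);print(r.x,np.degrees(r.x[1]),r.fun.round(1))
# wrist only with y fixed
fun=lambda v:(proj(w,ends(v,-20,tw))-pw).ravel()
r=least_squares(fun,[10,180,-.3]);print(r.x.round(1),np.degrees(r.x[2]).round(1),r.fun.round(1))
E
```

```text
[  4.5 193.4  -0.2   0. ] -14.1 [-1.3  0.3  0.8 -0.3  2.6 -2.4  2.2  2.5]
[  3.2 197.3  -0.2   1.6] -14.2 [-1.2 -0.7  1.7 -0.8  1.  -1.9  0.7  2.8]
[ 4.33143402 -1.57061308] -89.98950076497742 [ 1.6  0.2 -0.4 -0.1]
[  5.3 191.9  -0.3] -15.1 [-0.7 -0.6  0.6 -0.1]
```

```bash
python3 - <<'E'
from h import *
T=plan([557,156.5,210],down(83.5),9)
plan([557,156.5,101],down(83.5),8,T)
E
```

```text
9 x [16.49 10.21 21.14] [-0.0001  0.      0.0024]
8 x [-0.    0.   13.63] [ 0. -0.  0.]
```

Call:
apply_moves --pt "16.5 10.2 21.1 0 0 0.0024 0.45" --pt "16.5 10.2 21.1 0 0 0.0024 0.45" --pt "16.5 10.2 21.1 0 0 0.0024 0.45" --pt "16.5 10.2 21.1 0 0 0.0024 0.45" --pt "16.5 10.2 21.1 0 0 0.0024 0.45" --pt "16.5 10.2 21.1 0 0 0.0024 0.45" --pt "16.5 10.2 21.1 0 0 0.0024 0.45" --pt "16.5 10.2 21.1 0 0 0.0024 0.45" --pt "16.5 10.2 21.1 0 0 0.0024 0.45" --pt "0 0 0 0 0 0 0.45" --pt "0 0 0 0 0 0 0.45"

```text
time: 3.9
tool_pos: [556.8, 156.9, 211.4]
tcp_rot: [-180.0, 0.0, 83.5]
ft_force: [-0.5, 0.5, -0.6]
finger_gap: 46.6
grip_force: 0.0
```

```bash
python3 - <<'E'
from h import *
c=optics.get_calibration("wrist"); im=optics.snapshot("wrist")
cv2.imwrite("pics/w2.png",im[:,:,::-1])
T=tool();print(T[:3,3].round(1))
# where TCP-direction bar at z124 projects
print(proj(c,[[557,156.5,124],[557,156.5,118]]).round(0))
E
```

```text
[557.1 157.  212. ]
[[320. 238.]
 [320. 236.]]
```

View pics/w2.png

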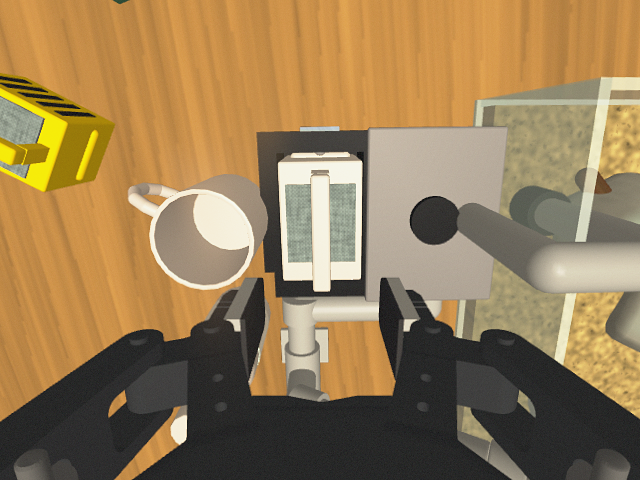

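The bar runs (320,171)–(320,291), centred between the fingers and aligned, so I descend and grip.

Call:
apply_moves --pt "2 0 16 0 0 0 0.45" --pt "0 0 16 0 0 0 0.45" --pt "0 0 16 0 0 0 0.45" --pt "0 0 16 0 0 0 0.45" --pt "0 0 16 0 0 0 0.45" --pt "0 0 16 0 0 0 0.45" --pt "0 0 14 0 0 0 0.45" --pt "0 0 0 0 0 0 0.45" --pt "0 0 0 0 0 0 0.7" --pt "0 0 0 0 0 0 1" --pt "0 0 0 0 0 0 1" --pt "0 0 0 0 0 0 1" --pt "0 0 0 0 0 0 1" --force 60

```text
time: 5.58
tool_pos: [557.4, 160.0, 102.0]
tcp_rot: [179.9, -0.0, 83.6]
ft_force: [-2.3, 1.4, 6.4]
finger_gap: 10.3
grip_force: 59.7
```

Call:
apply_moves --pt "0 0 -2 0 0 0 1" --pt "0 0 -2 0 0 0 1" --pt "0 0 -2 0 0 0 1" --pt "0 0 -2 0 0 0 1" --pt "0 0 -2 0 0 0 1" --pt "0 0 -2 0 0 0 1" --pt "0 0 -2 0 0 0 1" --pt "0 0 -2 0 0 0 1" --pt "0 0 -3 0 0 0 1" --pt "0 0 -4 0 0 0 1"

```text
time: 6.82
tool_pos: [557.0, 159.8, 124.2]
tcp_rot: [-180.0, 0.0, 83.6]
ft_force: [-0.3, 0.2, -3.2]
finger_gap: 11.0
grip_force: 59.8
```

Call:
apply_moves --pt "0 0 -8 0 0 0 1" --pt "0 0 -14 0 0 0 1" --pt "0 0 -20 0 0 0 1" --pt "0 0 -20 0 0 0 1" --pt "0 0 -20 0 0 0 1" --pt "0 0 -20 0 0 0 1" --pt "0 0 -20 0 0 0 1" --pt "0 0 -20 0 0 0 1" --pt "0 0 -20 0 0 0 1" --pt "0 0 -18 0 0 0 1" --pt "0 0 -10 0 0 0 1" --pt "-8 0.8 0 0 0 0 1" --pt "-16 0.8 0 0 0 0 1" --pt "-24 0.8 0 0 0 0 1" --pt "-30 0.8 0 0 0 0 1" --pt "-30 0.8 0 0 0 0 1" --pt "-30 0.8 0 0 0 0 1" --pt "-30 0.8 0 0 0 0 1" --pt "-30 0.8 0 0 0 0 1" --pt "-30 0.8 0 0 0 0 1"

```text
time: 9.32
tool_pos: [537.7, -69.5, 312.8]
tcp_rot: [-179.9, 0.0, 83.5]
ft_force: [0.1, -0.8, -2.8]
finger_gap: 10.7
grip_force: 59.8
```

Call:
apply_moves --pt "-30 0.8 0 0 0 0 1" --pt "-30 0.8 0 0 0 0 1" --pt "-30 0.8 0 0 0 0 1" --pt "-30 0.8 0 0 0 0 1" --pt "-30 0.8 0 0 0 0 1" --pt "-30 0.8 0 0 0 0 1" --pt "-30 0.8 0 0 0 0 1" --pt "-30 0.8 0 0 0 0 1" --pt "-30 0.8 0 0 0 0 1" --pt "-30 0.8 0 0 0 0 1" --pt "-28 0.8 0 0 0 0 1" --pt "-18 0.8 0 0 0 0 1" --pt "-8 0.8 0 0 0 0 1" --pt "-4 0.8 0 0 0 0 1" --pt "0 0 0 0 0 0 1" --pt "0 0 0 0 0 0 1"

```text
time: 11.32
tool_pos: [510.3, -423.9, 314.2]
tcp_rot: [180.0, -0.0, 83.6]
ft_force: [0.4, -0.4, -3.9]
finger_gap: 10.9
grip_force: 59.8
```

```bash
python3 - <<'E'
from h import *
c=optics.get_calibration("wrist"); im=optics.snapshot("wrist")
cv2.imwrite("pics/w3.png",im[:,:,::-1])
T=tool();print(T[:3,3].round(1),sensors.sense()['ft_force'],sensors.sense()['finger_gap'])
Mt=rigM(3.6)
print(proj(c,np.array([(100,80,22),(100,-80,22),(-100,-80,22),(-100,80,22)])@Mt.T+[508.6,-425.5,0]).round(0))
E
```

```text
[ 510.2 -423.9  314.2] [-0.42482384 -0.05489761 -3.21198204] 10.48987536306744
[[396. 104.]
 [412. 240.]
 [251. 267.]
 [220. 136.]]
```

View pics/w3.png

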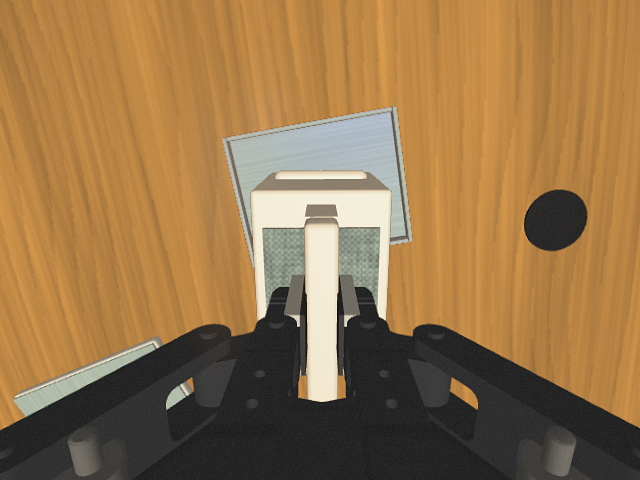

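The tray is where predicted, and the basket hangs upright over its middle. I lower it.

Call:
apply_moves --pt "0 0 10 0 0 -0.0175 1" --pt "0 0 18 0 0 -0.0175 1" --pt "0 0 22 0 0 -0.0175 1" --pt "0 0 22 0 0 -0.0175 1" --pt "0 0 22 0 0 -0.0175 1" --pt "0 0 22 0 0 -0.0175 1" --pt "0 0 22 0 0 -0.0175 1" --pt "0 0 22 0 0 -0.0175 1" --pt "0 0 20 0 0 -0.0175 1" --pt "0 0 14 0 0 -0.0175 1" --pt "0 0 8 0 0 0 1" --pt "0 0 4 0 0 0 1" --pt "0 0 4 0 0 0 1" --pt "0 0 3 0 0 0 1" --pt "0 0 3 0 0 0 1" --pt "0 0 2 0 0 0 1" --pt "0 0 2 0 0 0 1" --pt "0 0 0 0 0 0 1"

```text
time: 13.62
tool_pos: [509.8, -424.5, 93.8]
tcp_rot: [-180.0, -0.0, 93.6]
ft_force: [-0.3, 0.2, -4.1]
finger_gap: 10.7
grip_force: 59.8
```

Call:
apply_moves --pt "0 0 1.5 0 0 0 1" --pt "0 0 1.5 0 0 0 1" --pt "0 0 1 0 0 0 1" --pt "0 0 1 0 0 0 1" --pt "0 0 1 0 0 0 1" --pt "0 0 0 0 0 0 1"

```text
time: 14.38
tool_pos: [509.8, -424.5, 87.9]
tcp_rot: [-180.0, -0.0, 93.6]
ft_force: [-0.4, -0.9, -3.6]
finger_gap: 11.1
grip_force: 59.8
```

Call:
apply_moves --pt "0 0 0.7 0 0 0 1" --pt "0 0 0.7 0 0 0 1" --pt "0 0 0 0 0 0 1"

```text
time: 14.75
tool_pos: [510.0, -424.7, 87.1]
tcp_rot: [180.0, 0.0, 93.6]
ft_force: [-2.0, 2.2, 1.0]
finger_gap: 10.6
grip_force: 60.4
```

Contact is felt, so I release and rise.

Call:
apply_moves --pt "0 0 0.4 0 0 0 1" --pt "0 0 0 0 0 0 0.75" --pt "0 0 0 0 0 0 0.5" --pt "0 0 0 0 0 0 0.45" --pt "0 0 0 0 0 0 0.45" --pt "0 0 -5 0 0 0 0.45" --pt "0 0 -12 0 0 0 0.45" --pt "0 0 -25 0 0 0 0.45" --pt "0 0 -40 0 0 0 0.45" --pt "0 0 -40 0 0 0 0.45" --pt "0 0 -50 0 0 0 0.45" --pt "0 0 -50 0 0 0 0.45" --pt "0 0 -30 0 0 0 0.45" --pt "0 0 0 0 0 0 0.45"

```text
time: 16.5
tool_pos: [510.9, -425.5, 343.6]
tcp_rot: [179.7, 0.3, 93.6]
ft_force: [0.1, -0.1, -0.3]
finger_gap: 47.1
grip_force: 0.0
```

```bash
python3 - <<'E'
from h import *
c=optics.get_calibration("wrist"); im=optics.snapshot("wrist")
cv2.imwrite("pics/w4.png",im[:,:,::-1])
print(tool()[:3,3].round(1),proj(c,[[510,-424.5,109],[510,-424.5,75]]).round(0).tolist(), im[:,:,0].shape)
hsv=cv2.cvtColor(im,cv2.COLOR_RGB2HSV);m=((hsv[:,:,2]>215)&(hsv[:,:,1]<40)).astype(np.uint8)
n,l,s,ce=cv2.connectedComponentsWithStats(m);print([(s[i].tolist()) for i in range(1,n) if s[i,4]>300])
# nozzle: grip pose in rig, tool z=-stem; tool x choices
Mr=rigM(-5.2);t=np.array([594,16.3,0])
a=np.array([.866,0,.5]);n_=np.array([-.5,0,.866]);yy=np.array([0,1,0])
# view pose: 130 back along the stem, tool y along bar normal; bar at th=-14 => bar dir
th=np.radians(-14.5);b=np.cos(th)*a+np.sin(th)*yy
for sg in (1,-1):
  x=sg*b; z=-n_; Rm=Mr@np.c_[x,np.cross(z,x),z]
  e=R.from_matrix(Rm).as_euler('xyz',degrees=True);print(sg,e.round(1))
E
```

```text
[ 510.4 -425.   340.6] [[318.0, 195.0], [318.0, 189.0]] (480, 640)
[[292, 151, 54, 80, 1442], [314, 159, 11, 75, 674]]
1 [-171.8  -29.   -21.8]
-1 [171.8  29.  158.2]
```

```bash
cat >> h.py <<'E'
RIG=rigM(-5.2);t0=np.array([594,16.3,0])
a_=np.array([.866,0,.5]);n_=np.array([-.5,0,.866]);y_=np.array([0,1.,0])
def grot(thdeg):
    th=np.radians(thdeg);x=-(np.cos(th)*a_+np.sin(th)*y_);return RIG@np.c_[x,np.cross(-n_,x),-n_]
def gpos(G,back): return RIG@(np.array(G)+back*n_)+t0   # back>0: outward; TCP
E
python3 - <<'E'
from h import *
from scipy.linalg import fractional_matrix_power as fp
T=tool();T1=plan(gpos([3,-20,196],120),grot(-14.5),16)
print(T1[:3,3])
D=np.linalg.inv(T)@T1
for k in (.25,.5,.75): print((T@np.real(fp(D,k)))[:3,3].round(0))
E
```

```text
16 x [22.66 17.01 -0.59] [-0.0256 -0.023  -0.071 ]
[535.42193767   1.5483691  299.92      ]
[ 562. -324.  342.]
[ 583. -214.  338.]
[ 574. -102.  325.]
```

Call:
apply_moves --pt "22.66 17.0 -0.6 -0.0256 -0.023 -0.071 0.45" --pt "22.66 17.0 -0.6 -0.0256 -0.023 -0.071 0.45" --pt "22.66 17.0 -0.6 -0.0256 -0.023 -0.071 0.45" --pt "22.66 17.0 -0.6 -0.0256 -0.023 -0.071 0.45" --pt "22.66 17.0 -0.6 -0.0256 -0.023 -0.071 0.45" --pt "22.66 17.0 -0.6 -0.0256 -0.023 -0.071 0.45" --pt "22.66 17.0 -0.6 -0.0256 -0.023 -0.071 0.45" --pt "22.66 17.0 -0.6 -0.0256 -0.023 -0.071 0.45" --pt "22.66 17.0 -0.6 -0.0256 -0.023 -0.071 0.45" --pt "22.66 17.0 -0.6 -0.0256 -0.023 -0.071 0.45" --pt "22.66 17.0 -0.6 -0.0256 -0.023 -0.071 0.45" --pt "22.66 17.0 -0.6 -0.0256 -0.023 -0.071 0.45" --pt "22.66 17.0 -0.6 -0.0256 -0.023 -0.071 0.45" --pt "22.66 17.0 -0.6 -0.0256 -0.023 -0.071 0.45" --pt "22.66 17.0 -0.6 -0.0256 -0.023 -0.071 0.45" --pt "22.66 17.0 -0.6 -0.0256 -0.023 -0.071 0.45" --pt "0 0 0 0 0 0 0.45" --pt "0 0 0 0 0 0 0.45"

```text
time: 18.8
tool_pos: [534.4, 1.8, 297.9]
tcp_rot: [171.7, 28.7, 158.1]
ft_force: [0.5, 0.5, -0.4]
finger_gap: 47.1
grip_force: 0.0
```

```bash
python3 - <<'E'
from h import *
import json
c=optics.get_calibration("wrist"); im=optics.snapshot("wrist")
cv2.imwrite("pics/w5.png",im[:,:,::-1]); json.dump({k:np.array(v).tolist() for k,v in c.items()},open("w5.json","w"))
T=tool();print(T.round(3),sensors.sense()['joint_pos'].round(0))
print(proj(c,[gpos([3,-20,196],5),gpos([3+37,-29,196+21],5),gpos([3-37,-11,196-21],5)]).round(0).tolist())
plan(gpos([3,-20,196],120),grot(-14.5),1)
E
```

```text
[[-8.14000e-01  3.05000e-01  4.95000e-01  5.34713e+02]
 [ 3.27000e-01  9.44000e-01 -4.40000e-02  1.57700e+00]
 [-4.81000e-01  1.26000e-01 -8.68000e-01  2.98318e+02]
 [ 0.00000e+00  0.00000e+00  0.00000e+00  1.00000e+00]] [ -5. -34. 119.   0.  66. -76.]
[[322.0, 230.0], [325.0, 287.0], [319.0, 168.0]]
1 x [-1.36  0.39 -1.04] [ 0.0004 -0.0038 -0.0016]
```

View pics/w5.png

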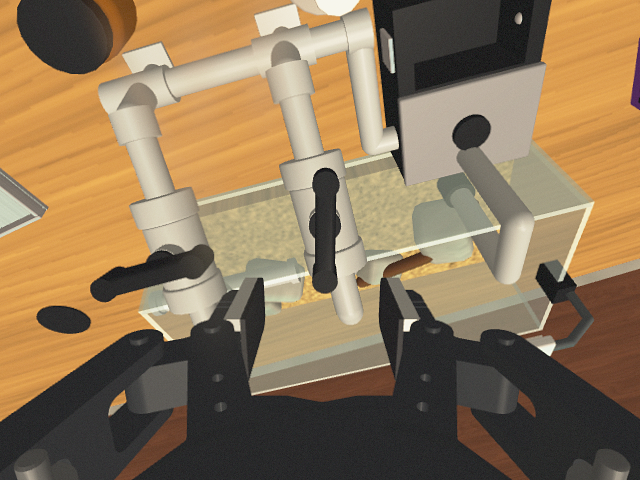

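The nozzle bar is vertical in view, with end balls at (325,183) and (324,278), centred between the fingers to about 2 px. I triangulate it against w1 for depth.

```bash
python3 - <<'E'
from h import *
import json
w=json.load(open("w1.json"));v=json.load(open("w5.json"))
def tri(a,b):
    o1,d1=rays(w,[a]);o2,d2=rays(v,[b]);d1=d1[0];d2=d2[0]
    s=np.linalg.lstsq(np.c_[d1,-d2],o2-o1,rcond=None)[0];p,q=o1+s[0]*d1,o2+s[1]*d2
    X=(p+q)/2;print(X.round(1),"gap",round(np.linalg.norm(p-q),1),"rig",(RIG.T@(X-t0)).round(1));return X
A=tri((441,199),(325,183));B=tri((512,224.5),(324,278));C=(A+B)/2
print(C.round(1),"len",np.linalg.norm(A-B))
print("tool",(np.linalg.inv(tool())@np.r_[C,1]).round(1))
E
```

```text
[567.1   8.9 183.8] gap 0.2 rig [-26.1  -9.8 183.8]
[619.5 -12.9 220.5] gap 1.2 rig [ 28.  -26.8 220.5]
[593.3  -2.  202.1] len 67.59742619210311
tool [ -2.6   2.3 112.6   1. ]
```

Call:
apply_moves --pt "-1.3 1.1 18 0 0 0 0.45" --pt "-1.3 1.1 22 0 0 0 0.45" --pt "0 0 22 0 0 0 0.45" --pt "0 0 22 0 0 0 0.45" --pt "0 0 18 0 0 0 0.45" --pt "0 0 14 0 0 0 0.45" --pt "0 0 10 0 0 0 0.45" --pt "0 0 7 0 0 0 0.45" --pt "0 0 0 0 0 0 0.45" --pt "0 0 0 0 0 0 0.45"

```text
time: 20.1
tool_pos: [603.5, -2.4, 185.4]
tcp_rot: [171.7, 28.8, 158.2]
ft_force: [0.8, 0.7, 0.5]
finger_gap: 46.7
grip_force: 0.0
```

Call:
apply_moves --pt "0 0 0 0 0 0 0.7" --pt "0 0 0 0 0 0 0.85" --pt "0 0 0 0 0 0 1" --pt "0 0 0 0 0 0 1" --pt "0 0 0 0 0 0 1" --force 50

```text
time: 20.72
tool_pos: [603.3, -2.8, 186.6]
tcp_rot: [171.7, 28.8, 158.1]
ft_force: [-16.3, -2.0, 13.7]
finger_gap: 13.0
grip_force: 66.6
```

Call:
apply_moves --pt "0 0 0 0 0 0 0.75" --pt "0 0 -5 0 0 0 0.75" --pt "0 0 0 0 0 0 0.75" --pt "0 0 0 0 0 0 1" --pt "0 0 0 0 0 0 1" --pt "0 0 0 0 0 0 1" --force 50

```text
time: 21.48
tool_pos: [600.7, -2.6, 189.5]
tcp_rot: [171.7, 28.8, 158.2]
ft_force: [-6.2, -1.8, 4.4]
finger_gap: 12.9
grip_force: 48.7
```

Force is low now, so I turn the handle clockwise.

Call:
apply_moves --pt "0 0 0 0 0 0.06 1" --pt "0 0 0 0 0 0.1 1" --pt "0 0 0 0 0 0.1 1" --pt "0 0 0 0 0 0.1 1" --pt "0 0 0 0 0 0.1 1" --pt "0 0 0 0 0 0.1 1" --pt "0 0 0 0 0 0 1"

```text
time: 22.35
tool_pos: [600.5, -2.9, 189.3]
tcp_rot: [157.3, 19.9, 124.1]
ft_force: [-7.5, -2.2, 7.1]
finger_gap: 13.2
grip_force: 49.0
```

```bash
python3 - <<'E'
from h import *
s=sensors.sense();T=tool();print(s['ft_force'].round(1),s['wrist_torque'].round(2),(T[:3,:3].T@s['wrist_torque']).round(2),(T[:3,:3].T@s['ft_force']).round(1),s['joint_pos'].round(0))
E
```

```text
[-7.5 -2.2  7.1] [-0.29  0.77 -0.53] [0.94 0.09 0.29] [-0.2 -4.  -9.7] [ -5. -18. 119.   0.  50. -43.]
```

Call:
apply_moves --pt "0 0 0 0 0 0.1 1" --pt "0 0 0 0 0 0.1 1" --pt "0 0 0 0 0 0.1 1" --pt "0 0 0 0 0 0.1 1" --pt "0 0 0 0 0 0.1 1" --pt "0 0 0 0 0 0.1 1" --pt "0 0 0 0 0 0.08 1" --pt "0 0 0 0 0 0.04 1" --pt "0 0 0 0 0 0.03 1" --pt "0 0 0 0 0 0 1"

```text
time: 23.6
tool_pos: [600.2, -3.0, 189.2]
tcp_rot: [150.2, 0.2, 85.2]
ft_force: [-12.9, -3.6, 8.2]
finger_gap: 13.1
grip_force: 49.4
```

```bash
python3 - <<'E'
from h import *
s=sensors.sense();T=tool();print((T[:3,:3].T@s['wrist_torque']).round(2),(T[:3,:3].T@s['ft_force']).round(1),s['joint_pos'].round(0))
x=RIG.T@(-T[:3,0]);print("th",np.degrees(np.arctan2(x[1],x@a_)))
E
```

```text
[ 0.97 -0.72 -0.09] [ -4.7  -6.9 -13.3] [ -5. -18. 119.   0.  50.  -0.]
th -89.59064622490816
```

Call:
apply_moves --pt "0 0 0 0 0 0.03 1" --pt "0 0 0 0 0 0.03 1" --pt "0 0 0 0 0 0 1"

```text
time: 23.98
tool_pos: [600.1, -3.1, 189.2]
tcp_rot: [150.3, -1.4, 82.3]
ft_force: [-13.0, -2.7, 8.1]
finger_gap: 13.1
grip_force: 62.0
```

```bash
python3 - <<'E'
from h import *
s=sensors.sense();T=tool();print((T[:3,:3].T@s['wrist_torque']).round(2),(T[:3,:3].T@s['ft_force']).round(1))
x=RIG.T@(-T[:3,0]);print("th",np.degrees(np.arctan2(x[1],x@a_)))
E
```

```text
[ 1.06 -0.88 -1.53] [ -4.2  -6.8 -13.3]
th -92.89412094242863
```

At the stop (torque jumped), so I release, retract, and move across to the spray valve.

Call:
apply_moves --pt "0 0 0 0 0 -0.04 1" --pt "0 0 0 0 0 0 0.7" --pt "0 0 0 0 0 0 0.45" --pt "0 0 0 0 0 0 0.45" --pt "0 0 -10 0 0 0 0.45" --pt "0 0 -25 0 0 0 0.45" --pt "0 0 -30 0 0 0 0.45" --pt "0 0 -35 0 0 0 0.45" --pt "0 0 -29 0 0 0 0.45" --pt "-25 0 0 0 0 0 0.45" --pt "-40 0 0 0 0 0 0.45" --pt "-40 0 0 0 0 0 0.45" --pt "-20 0 0 0 0 0 0.45" --pt "0 0 0 0 0 0 0.45" --pt "0 0 0 0 0 0 0.45"

```text
time: 25.85
tool_pos: [524.3, -120.6, 300.4]
tcp_rot: [150.1, -0.5, 84.2]
ft_force: [0.2, -0.2, 0.5]
finger_gap: 47.1
grip_force: 0.0
```

```bash
python3 - <<'E'
from h import *
import json
c=optics.get_calibration("wrist"); im=optics.snapshot("wrist")
cv2.imwrite("pics/w6.png",im[:,:,::-1]); json.dump({k:np.array(v).tolist() for k,v in c.items()},open("w6.json","w"))
s=sensors.sense();T=tool();print(T[:3,3],s['ft_force'].round(1))
x=RIG.T@(-T[:3,0]);print("th",np.degrees(np.arctan2(x[1],x@a_)))
print(proj(c,[RIG@np.array(p)+t0 for p in [(1,-18.3,202),(1,-20-35,202),(1,15,202),(1,-150,202),(1,-115,202),(1,-185,202)]]).round(0).tolist())
E
```

```text
[ 524.32849142 -120.27018484  300.32624703] [ 1.   0.6 -0.2]
th -90.71144593535635
[[320.0, 34.0], [321.0, 96.0], [319.0, -25.0], [323.0, 237.0], [322.0, 188.0], [324.0, 283.0]]
```

View pics/w6.png

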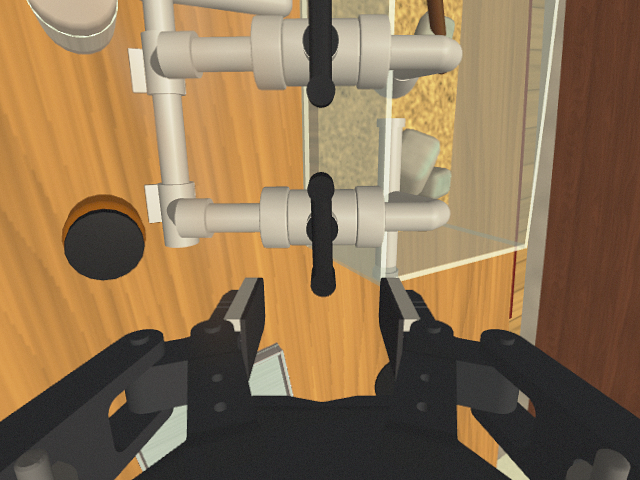

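The nozzle handle is square to its pipe (319,0)–(321,90), so it is closed. The spray bar ends at (321,184) and (323,286), and in w5 at (105,288) and (200,260). I triangulate it and measure the bar angle.

```bash
python3 - <<'E'
from h import *
import json
w=json.load(open("w6.json"));v=json.load(open("w5.json"))
def tri(a,b):
    o1,d1=rays(w,[a]);o2,d2=rays(v,[b]);d1=d1[0];d2=d2[0]
    s=np.linalg.lstsq(np.c_[d1,-d2],o2-o1,rcond=None)[0];p,q=o1+s[0]*d1,o2+s[1]*d2
    X=(p+q)/2;print(X.round(1),"gap",round(np.linalg.norm(p-q),1),"rig",(RIG.T@(X-t0)).round(1));return X
A=tri((321,184),(200,260));B=tri((323,286),(105,288));C=(A+B)/2
print("len",np.linalg.norm(A-B),"tool",(np.linalg.inv(tool())@np.r_[C,1]).round(1))
# plane through spray centre perpendicular to the stem: bar & pipe angle
n=RIG@n_;G=RIG@np.array([1,-150,202])+t0
im=cv2.imread("pics/w6.png")
def pl(px):
    o,D=rays(w,px);X=o+D*(((G-o)@n)/(D@n))[:,None];Y=(X-G)@RIG
    return np.c_[Y@a_,Y[:,1]]
for nm,(x0,x1,y0,y1) in dict(spray=(300,345,165,300),noz=(300,345,0,110)).items():
    m=im[y0:y1,x0:x1].max(2)<60;yy,xx=np.nonzero(m)
    # midline per row
    rows=[(xx[yy==k].mean()+x0,k+y0) for k in range(8,y1-y0-8) if 5<(yy==k).sum()<26]
    P=pl(rows);vx,vy,_,_=cv2.fitLine(P.astype(np.float32),cv2.DIST_HUBER,0,.01,.01).ravel();print(nm,len(rows),"th",np.degrees(np.arctan2(vy,vx)))
E
```

```text
[586.4 -96.2 197.3] gap 0.2 rig [   2.7 -112.7  197.3]
[ 577.1 -169.   203.6] gap 1.4 rig [   0.  -186.1  203.6]
len 73.67618000512579 tool [ -7.3   1.  115.6   1. ]
spray 92 th -89.560196
noz 55 th 89.73536
```

Call:
apply_moves --pt "-3.3 0.5 18 0 0 0 0.45" --pt "-3.2 0.5 22 0 0 0 0.45" --pt "0 0 22 0 0 0 0.45" --pt "0 0 22 0 0 0 0.45" --pt "0 0 18 0 0 0 0.45" --pt "0 0 13 0 0 0 0.45" --pt "0 0 8 0 0 0 0.45" --pt "0 0 4 0 0 0 0.45" --pt "0 0 0 0 0 0 0.45" --pt "0 0 0 0 0 0 0.7" --pt "0 0 0 0 0 0 0.85" --pt "0 0 0 0 0 0 1" --pt "0 0 0 0 0 0 1" --pt "0 0 0 0 0 0 1" --force 50

```text
time: 27.65
tool_pos: [586.7, -133.2, 190.5]
tcp_rot: [150.2, -0.4, 84.2]
ft_force: [-12.0, 1.3, 6.6]
finger_gap: 13.2
grip_force: 48.9
```

Call:
apply_moves --pt "0 0 0 0 0 -0.06 1" --pt "0 0 0 0 0 -0.1 1" --pt "0 0 0 0 0 -0.1 1" --pt "0 0 0 0 0 -0.1 1" --pt "0 0 0 0 0 -0.1 1" --pt "0 0 0 0 0 -0.1 1" --pt "0 0 0 0 0 -0.1 1" --pt "0 0 0 0 0 -0.08 1" --pt "0 0 0 0 0 -0.04 1" --pt "0 0 0 0 0 0 1" --pt "0 0 0 0 0 0 1"

```text
time: 29.02
tool_pos: [587.5, -132.9, 191.1]
tcp_rot: [157.5, 20.1, 124.7]
ft_force: [-5.9, 3.0, 5.1]
finger_gap: 13.1
grip_force: 48.9
```

```bash
python3 - <<'E'
from h import *
s=sensors.sense();T=tool();print((T[:3,:3].T@s['wrist_torque']).round(2),(T[:3,:3].T@s['ft_force']).round(1))
x=RIG.T@(-T[:3,0]);print("th",np.degrees(np.arctan2(x[1],x@a_)))
E
```

```text
[ 0.31  0.68 -0.  ] [ 3.7 -0.3 -7.5]
th -46.08088796891085
```

Call:
apply_moves --pt "0 0 0 0 0 0 0.85" --pt "0 0 0 0 0 0 0.6" --pt "0 0 0 0 0 0 0.45" --pt "0 0 0 0 0 0 0.45" --pt "0 0 -10 0 0 0 0.45" --pt "0 0 -25 0 0 0 0.45" --pt "0 0 -30 0 0 0 0.45" --pt "0 0 -35 0 0 0 0.45" --pt "0 0 -29 0 0 0 0.45" --pt "0 0 0 0 0 0 0.45" --pt "0 0 0 0 0 0 0.45"

```text
time: 30.4
tool_pos: [523.4, -127.5, 301.6]
tcp_rot: [157.5, 20.1, 124.7]
ft_force: [1.4, -0.6, -0.3]
finger_gap: 47.0
grip_force: 0.0
```

```bash
python3 - <<'E'
from h import *
import json
w=optics.get_calibration("wrist"); im=optics.snapshot("wrist")
top=optics.snapshot("top")
cv2.imwrite("pics/w7.png",im[:,:,::-1])
o=np.zeros((600,800,3),np.uint8);o[:360,:480]=cv2.resize(im[:,:,::-1],(480,360));o[360:600,:320]=cv2.resize(top[:,:,::-1],(320,240));o[360:600,330:800]=cv2.resize(top[180:330,220:514,::-1],(470,240))
cv2.imwrite("pics/comb.png",o)
G=RIG@np.array([1,-150,202])+t0;n=RIG@n_
c0=proj(w,[G])[0];print(c0,tool()[:3,3].round(0))
m=(im.max(2)<60).astype(np.uint8);m[int(c0[1])+75:]=0
k,l,s,ce=cv2.connectedComponentsWithStats(m)
cand=[i for i in range(1,k) if s[i,4]>400];print([(s[i].tolist(),ce[i].round().tolist()) for i in cand])
i=min(cand,key=lambda i:np.hypot(*(ce[i]-c0)))
yy,xx=np.nonzero(l==i);
def pl(px):
    o,D=rays(w,px);X=o+D*(((G-o)@n)/(D@n))[:,None];Y=(X-G)@RIG;return np.c_[Y@a_,Y[:,1]]
rows=[(xx[yy==q].mean(),q) for q in range(yy.min()+8,yy.max()-8) if 5<(yy==q).sum()<26]
for P in (pl(rows),pl(np.c_[xx,yy])):
    vx,vy,_,_=cv2.fitLine(P.astype(np.float32),cv2.DIST_HUBER,0,.01,.01).ravel();print(len(P),"th",np.degrees(np.arctan2(vy,vx)))
E
```

```text
[321.78071519 227.7030687 ] [ 523. -127.  300.]
[([441, 0, 38, 42, 684], [460.0, 24.0]), ([406, 27, 119, 111, 4066], [465.0, 82.0]), ([85, 32, 39, 72, 816], [99.0, 73.0]), ([307, 163, 32, 124, 2769], [323.0, 224.0])]
80 th -45.705494
2769 th -45.542824
```

View pics/comb.png

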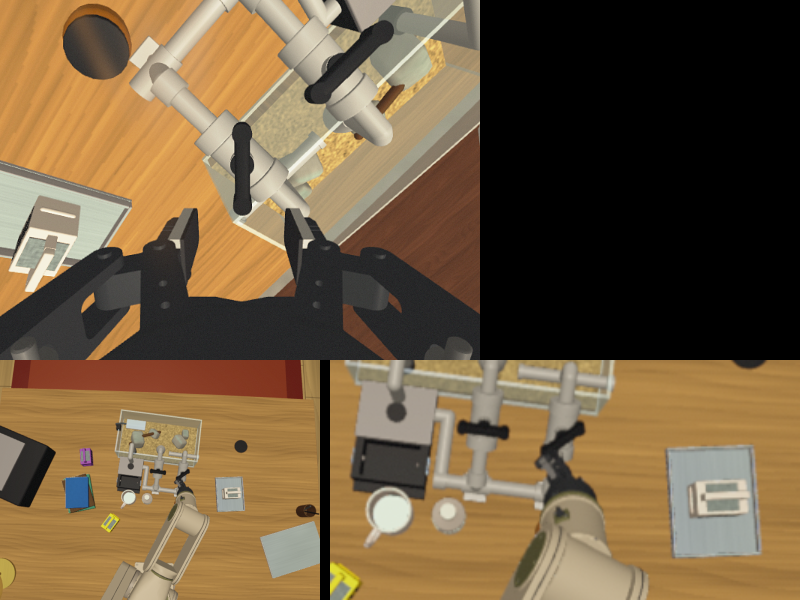

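The spray handle measures about 45° to its pipe, the nozzle handle is square across its pipe, and the basket stands upright in the tray. The mug, bottle and jar are untouched.

```bash
python3 -c "
from bench import r
print(r.hand_in())"
```

```text
the job is handed in; nothing more can be done
None
```

The job is handed in at about 30 s of robot time: the basket stands upright in the drip tray, the nozzle valve is closed against its stop, the spray-bar valve is half open (measured about 44–45°), and the bottle, mug and jar were left standing where they were.

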